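# Fold the tool flap down and shut the potter's tool chest

## Robot

A 6-joint arm with a two-finger parallel gripper is mounted at the origin on the work surface. World frame = base frame: x ahead of the robot, y to its left, z up, the work surface at z = 0. Lengths are in mm, angles in rad, forces in N, time in s.
With the tool pointing down it reaches from about 375 to 975 mm from the base axis. Payload 3.8 kg.
Tool frame: the origin (TCP) lies between the finger pads; the fingertips stand 22 mm ahead of it and the grasp point (between the pads) lies 3 mm ahead of it; z points along the fingers, y is the line along which they close (so a half turn about z gives the same grasp; the last joint's range is limited). The gripper opens to 88 mm and grips with 3 to 60 N. Pads are 18 mm wide; open, the fingers measure 123 mm over their backs; the gripper's body (75 mm by 187 mm) begins 45 mm behind the grasp point.
Start: joints at [1.299, 0.264, 1.604, -0, 1.274, -0.037], TCP at [157.036, 656.474, 260.706] pointing down, gripper open.
Joint ranges: [-2.63, 2.63], [-0.94, 2.18], [0.31, 2.57], [-1.31, 4.45], [0, 2.66], [-2.55, 2.55]. Speed limits (rad/s): [2.57, 2.57, 3.14, 3.14, 3.14, 3.14].

## Interface

Orientations are given as a unit quaternion [x, y, z, w].
In Python, from rig import robot gives the robot as it stands.
- The arm moves only by the tool jog_arm, never from a script. Its argument "steps" is a list of rows, each a list of 7 numbers: the turn, a rotation vector about the tool's x, y, z as a fraction of full scale, then the shift along the tool's x, y, z as a fraction of full scale, then the closure, from -1 (fully open) to 1 (shut), so that 0 is half open. In form: [[rx, ry, rz, x, y, z, hand], ...]. A call has exactly 5 rows; each row is the pose to reach, as a shift and turn from the pose commanded when the call began, along the tool's axes at that moment; what a row does not reach only later rows make up. Full scale, the value 1, is 100 cm for a shift and pi/4 rad for a turn. A row lasts 1/8 s, in which the tool goes at most 62.5 mm and 10.7 degrees, less where a joint would pass 70% of its speed; a pose out of reach is approached as far as the arm can. A call with a number of a shift or a turn outside -1 to 1 is refused whole. A call with a gripper value outside its range is refused whole. The fingers move at their own pace and stop on an object; "squeeze" is the grip in N (left out, the last holds). Time passes only in rows, so rows that repeat a pose let the fingers close, or fill a call up. It gives the time, the measured TCP pose, the force, the opening and the grip force at its end, in the units of the state.
- robot.sense(): the state, without advancing time (a new reading comes with each control period).
- robot.read_camera(name): name is "side" or "top" or "wrist"; returns a dict with "frame" (400x640x3 uint8, blue, green, red), "z_map" (400x640 float32, mm along the optical axis (not along the pixel's ray), 0 where there is no reading), "K" (3x3 intrinsics, pixels), "k1" (the pictures are not rectified: a ray, as slopes to the right and down, at radius r is drawn at 1 + k1 r^2 times it, then the intrinsics apply), "R" (3x3) and "t" (3): a world point X has camera coordinates R X + t. Camera axes: x right, y down, z forward; pixel columns grow to the right and rows downward; lengths in mm; the calibration is good to about 2 mm. A picture is of the moment at which its call begins.
- robot.finish_job(): hands the job in; it is judged then, once.
The state is a dict: "time_s": time; "joint_pos": joint angles; "joint_velocities": joint speeds; "tau": joint torques, N m; "ee_pos": TCP position; "tool_rot": TCP orientation; "contact_force": force on the tool from outside, world axes, zero at the start; "wrist_torque": the same for the moment, N m; "opening": finger opening in mm; "finger_force": force on a finger pad.
Only numpy, scipy, OpenCV 4.12 (cv2) and the standard library are available. Lean on these libraries where they do the work, as an engineer would, in place of code of your own. Each camera call takes 0.05 s, during which the arm holds its last target. There are 200 camera calls.

## Task

Close up the potter's wooden tool chest: push the upright flap inside it over until it lies flat over the trimming tools, and only after that push the standing lid over and press it fully shut. Only push and press with the fingertips or the outside of the fingers, never taking the flap or the lid between them, and leave the jar and brush in the chest and the pots and tools around it where they are.

Things in the scene. Friction and masses are not known exactly. Their poses are not given: they have to be found in the camera images.
- chest: open wooden tool chest fixed on the bench, 280 (its x) x 200 (its y) x 85 mm high, walls 8 mm; origin at the centre of its underside, z up. The lid is hinged along its +y rim, the flap just inside its -y wall. A divider 63 mm high at y = +36 mm parts the trimming tools (under the flap) from an open well beside the lid
- flap (a joint): angle of the flap, rad: 0 = lying flat (its stop), 1.57 = upright, stop at 1.62; starts 1.3 to 1.6. Plywood panel, 250 along the hinge x 110 x 8 mm, 0.13 kg. Slightly stiff hinge: it stays where it is left and takes 1 to 2 N at its edge. Flat, it reaches from its hinge towards the chest's +y, its top 11 mm below the rim. Upright, it stops the lid from closing
- flap_hinge (a point): middle of the flap's hinge line, 80 mm from the chest's centre towards its -y and 66 mm above the bench; the line runs along the chest's x. The hinge lies in the panel's lower (flat) or inner (upright) face; the pushed face is 8 mm off it
- flap_mid (a point): centre of the flap panel, 55 mm from its hinge, mid thickness. Its axes turn with it: x along the hinge, y from hinge to free edge, z out of the pushed face. That face looks outward (chest's -y) when upright and up when flat: push it towards the chest's +y, then down
- lid (a joint): angle of the lid, rad: 0 = shut on the rim (its stop), 1.57 = upright, more = leaning outward, stop at 1.95; starts 1.55 to 1.85. Wooden panel, 280 along the hinge x 200 x 10 mm, 0.35 kg, no handle. Stiff hinge: it stays where it is left and takes 3 to 5 N near its free edge. Shut, its top is 95.5 mm above the bench
- lid_hinge (a point): middle of the lid's hinge line, 100 mm from the chest's centre towards its +y and 85.5 mm above the bench; the line runs along the chest's x. The hinge lies in the panel's lower (shut) or inner (open) face; the pushed face is 10 mm off it
- lid_mid (a point): centre of the lid panel, 100 mm from its hinge, mid thickness. Its axes turn with it: x along the hinge, y from free edge to hinge, z out of the pushed face. That face looks outward (chest's +y) when open and up when shut: push it towards the chest's -y, then down
- jar: loose glass jar with a steel cap, 36 mm across, 55 mm high, standing in the chest's open well; origin under its centre. Leave it alone
- brush: loose brush, 130 mm long, lying in the chest's open well; origin under it. Leave it alone
- bowl: loose clay bowl, 110 mm across, 60 mm high, beside the chest; origin under its centre. Leave it alone
- cup: loose clay cup, 72 mm across, 85 mm high, beside the chest; origin under its centre. Leave it alone
- rib: loose flat wooden shaping block, 50 x 90 x 14 mm, on the bench beyond the chest's +x end; origin under its centre. Leave it alone
- trimmer: loose trimming tool, wooden handle with a steel loop, 150 mm long, 12 mm high, lying by the chest; origin at its middle, on the bench. Leave it alone

How it is judged (in metres and radians):
On the way, in this order (a step that is already met when the one before it is completed fails the run):
1. the flap lies flat in the chest (under 0.08 rad) while the lid still stands open (over 1 rad) (value of joint flap below 0.08 rad and value of joint lid above 1 rad), for 0.2 s.
2. the lid is shut (under 0.05 rad) (value of joint lid below 0.05 rad), for 0.2 s.
At the end, for the whole second after the job is handed in: The flap lies flat (within 0.08 rad), the lid is shut over it (within 0.05 rad) and at rest, and the jar, brush, bowl, cup, shaping block and trimming tool are within 30 mm of where they were, jar, bowl and cup upright (value of joint flap below 0.08 rad and value of joint lid below 0.05 rad and velocity of joint lid between -0.05 and 0.05 rad/s and distance of each of jar, brush, bowl, cup, rib, trimmer from where it was at the start of the episode below 0.03 m and angle between each of jar, bowl, cup's own z axis and vertical below 0.15 rad); the robot touches nothing.
It fails at once if the lid is pushed down (under 1 rad) while the flap is still up (over 0.3 rad) (value of joint lid below 1 rad and value of joint flap above 0.3 rad).
It fails at once if the flap is taken between the fingers (contact force between the fingers and flap above 0.5 N and x of the grasp point in the frame of flap_mid between -0.125 and 0.125 m and y of the grasp point in the frame of flap_mid between -0.055 and 0.055 m and z of the grasp point in the frame of flap_mid between -0.004 and 0.004 m).
It fails at once if the lid is taken between the fingers (contact force between the fingers and lid above 0.5 N and x of the grasp point in the frame of lid_mid between -0.14 and 0.14 m and y of the grasp point in the frame of lid_mid between -0.1 and 0.1 m and z of the grasp point in the frame of lid_mid between -0.004 and 0.004 m).
It fails at once if one of the loose things is moved or lifted by more than 30 mm (distance of any of jar, brush, bowl, cup, rib, trimmer from where it was at the start of the episode above 0.03 m).
It also fails if it takes over 54 s, if anything falls off the work surface, if the arm or the gripper's body presses on something with over 40 N, if the wrist force passes 120 N, or if a joint passes its speed limit or range.

## Working session

There is one attempt and no reset: what is moved stays moved. The work goes in short steps, Python scripts to look and compute and a tool call to move; the robot and the scene stay as the last step left them, time stands still between calls to the robot, and variables do not carry over. Pictures are saved under pics/ and viewed, at most 10 in all, crops included, and the job is handed in when it is done.

Besides the shell and the picture viewer there is one more tool, called after "Emit:" by a JSON object that holds its "op" and its "data", one argument or row to a line. jog_arm: Moves the arm, as the interface text tells. Shift numbers are shares of 100 cm and turn numbers shares of pi/4 rad, none past 1 either way. Its arguments: {"type":"object","properties":{"steps":{"type":"array"},"squeeze":{"type":"number"}},"required":["steps"]}

```bash
mkdir -p pics; cat > h.py <<'E'
import numpy as np, cv2
from rig import robot
def cloud(c):
    # undistort all pixels -> world points HxWx3
    K,k1=np.array(c["K"]),c["k1"]
    h,w=c["z_map"].shape
    u,v=np.meshgrid(np.arange(w),np.arange(h))
    p=np.stack([u,v],-1).reshape(-1,1,2).astype(np.float64)
    q=cv2.undistortPoints(p,K,np.array([k1,0,0,0.])).reshape(h,w,2)
    z=c["z_map"].astype(float)
    X=np.dstack([q*z[...,None],z])
    R,t=np.array(c["R"]),np.array(c["t"])
    W=(X-t)@R
    W[z==0]=np.nan
    return W
E
python3 - <<'E'
from h import *
for n in("top","side"):
    c=robot.read_camera(n); cv2.imwrite(f"pics/{n}0.png",c["frame"]); np.savez(f"{n}0.npz",**{k:np.array(v) for k,v in c.items()})
    W=cloud(c); print(n,c["k1"],-np.array(c["R"]).T@np.array(c["t"]),np.nanmin(W,(0,1)),np.nanmax(W,(0,1)))
s=robot.sense();print(s["tool_rot"],s["ee_pos"],s["opening"],s["time_s"])
E
```

```text
top -0.09463787490354149 [400.24100776  20.64976855 952.21236661] [ -116.65903924 -1656.33643716  -761.8618992 ] [1287.96979781 1616.99590724  287.73997332]
side -0.03863515065540119 [ 113.77067289 -402.15221452  759.94579189] [-135.05921158 -710.75445577 -684.95861743] [1290.43629972 2002.2349888   408.91243512]
[ 1.17114348e-01  9.93117930e-01 -9.91200093e-04 -1.56190073e-04] [156.87033112 655.89480519 259.54630094] 88.40919055189079 0.1
```

View pics/top0.png

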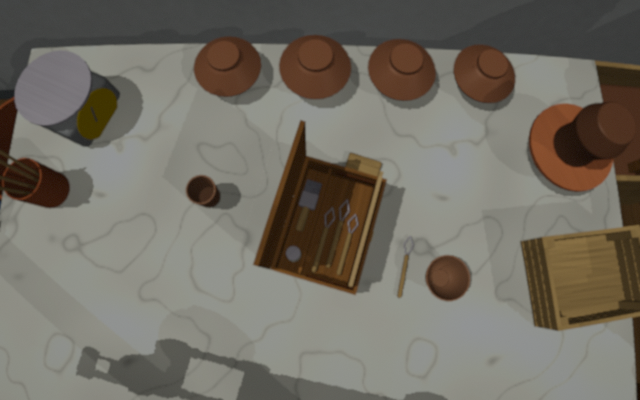

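View pics/side0.png

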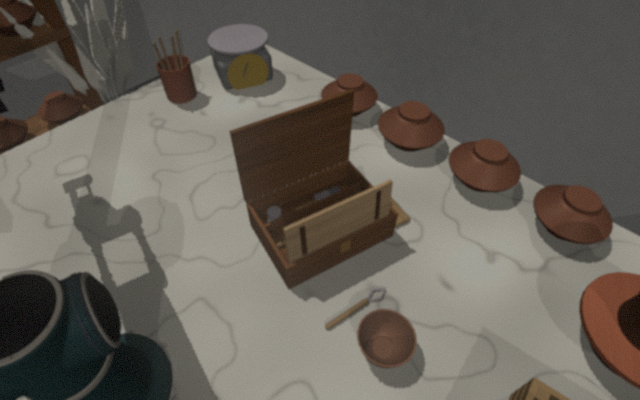

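The top view shows the lid on the left (edge about (303,122)–(257,262)) and the flap at the right rim ((383,180)–(357,290)). The cup is at (203,190), the bowl at (448,278), the trimmer at (404,265) and the rib at (363,163). The side view shows both lid and flap standing.

```bash
python3 - <<'E'
from h import *
T=dict(np.load("top0.npz")); S=dict(np.load("side0.npz"))
W=cloud(T);V=cloud(S)
for n,(u,v) in dict(lidtop=(303,127),lidbot=(259,262),cup=(203,190),bowl=(448,278),trim1=(408,245),trim2=(402,293),rib=(363,163),flap1=(381,183),flap2=(357,287),cBR=(354,291),jar=(293,254),bench=(420,200)).items(): print(n,W[v,u].round())
for n,(u,v) in dict(lidTL=(238,135),lidTR=(351,98),lidBL=(250,195),lidmid=(300,150),flTL=(290,231),flTR=(388,188),flBL=(293,248),flmid=(340,220),front=(345,255),rimL=(290,268)).items(): print(n,V[v,u].round())
# plane fits on side-view patches: lid inner face, flap outer face, chest front
def fit(poly):
    m=np.zeros((400,640),np.uint8);cv2.fillPoly(m,[np.array(poly)],1)
    P=V[m>0];P=P[~np.isnan(P[:,0])];c=np.median(P,0)
    for _ in range(4):
        n=np.linalg.svd(P-c,full_matrices=False)[2][2];d=(P-c)@n;P=P[abs(d)<max(2*d.std(),1)];c=P.mean(0)
    return c.round(1),n.round(4),d.std().round(2)
print("lid",fit([(245,140),(342,106),(342,155),(255,190)]))
print("flap",fit([(310,231),(370,204),(370,213),(310,242)]))
print("front",fit([(300,266),(385,228),(388,235),(302,272)]))
E
```

```text
lidtop [677.  34. 286.]
lidbot [429. 108. 279.]
cup [621. 292.   3.]
bowl [ 401. -328.    4.]
trim1 [ 484. -229.   -0.]
trim2 [ 365. -210.    1.]
rib [ 694. -117.   14.]
flap1 [ 628. -152.   67.]
flap2 [382. -88.  84.]
cBR [373. -81.  85.]
jar [457.  58.  59.]
bench [ 601. -265.    1.]
lidTL [433. 106. 276.]
lidTR [682.  33. 270.]
lidBL [434. 105. 104.]
lidmid [559.  69. 178.]
flTL [395. -69. 169.]
flTR [ 615. -133.  162.]
flBL [395. -74. 117.]
flmid [ 501. -102.  133.]
front [ 502. -122.   23.]
rimL [373. -85.  80.]
lid (array([550.3,  72. , 188.9]), array([ 0.2804,  0.9599, -0.004 ]), np.float64(0.8))
flap (array([ 498.5, -103. ,  126.1]), array([ 0.2782,  0.9562, -0.0913]), np.float64(0.61))
front (array([ 504.2, -123.7,   42.7]), array([-0.2823, -0.9592, -0.0177]), np.float64(0.42))
```

Emit:
{"op": "jog_arm", "data": {
  "steps": [
    [0,0,0.22,0,0,-0.06,1],
    [0,0,0.44,-0.02,-0.03,-0.1,1],
    [0,0,0.66,-0.05,-0.07,-0.1,1],
    [0,0,0.88,-0.08,-0.11,-0.1,1],
    [0,0,1,-0.11,-0.15,-0.1,1]
  ],
  "squeeze": 10
}}

```text
time_s: 0.72
ee_pos: [229.4, 483.4, 360.3]
tool_rot: [0.49, 0.872, -0.0, 0.0]
contact_force: [0.3, -0.1, -0.3]
opening: 40.0
finger_force: 0.0
```

```bash
cat >> h.py <<'E'
from scipy.spatial.transform import Rotation as Ro
YAW=-0.2845; C=np.array([533,-27.5,0]); RC=Ro.from_euler("z",YAW)
GOAL=Ro.from_matrix(RC.as_matrix()@np.array([[0,1,0],[1,0,0],[0,0,-1.]]))  # tool y || chest x, down
def st():
    s=robot.sense(); p=np.array(s["ee_pos"]);r=Ro.from_quat(s["tool_rot"])
    tip=RC.inv().apply(p+r.apply([0,0,22])-C)
    print("t",s["time_s"],"tcp",p.round(),"tip in chest",tip.round(1),"F chest",RC.inv().apply(s["contact_force"]).round(1),"open",round(s["opening"]),"q",np.round(s["joint_pos"],2))
    return p,r
def to(*tips):
    """fractions for tips (chest frame, tool at GOAL)"""
    p,r=st()
    print("rot",((r.inv()*GOAL).as_rotvec()/(np.pi/4)).round(3))
    for t in tips:
        w=RC.apply(t)+C-GOAL.apply([0,0,22]); print(t,"shift",(r.inv().apply(w-p)/1000).round(3))
E
python3 -c "
from h import *
to((0,-115,320),(0,-115,145))"
```

```text
t 0.725 tcp [229. 483. 360.] tip in chest [-434.8  405.1  338.3] F chest [ 0.3 -0.1 -0.3] open 40 q [ 1.08 -0.05  1.77 -0.    1.42  0.53]
rot [-0.000e+00  1.000e-03  1.059e+00]
(0, -115, 320) shift [-0.672 -0.092  0.019]
(0, -115, 145) shift [-0.672 -0.092  0.194]
```

Emit:
{"op": "jog_arm", "data": {
  "steps": [
    [0,0,0.22,-0.06,-0.01,0,1],
    [0,0,0.44,-0.12,-0.02,0,1],
    [0,0,0.66,-0.18,-0.03,0,1],
    [0,0,0.88,-0.24,-0.04,0,1],
    [0,0,1,-0.3,-0.045,0,1]
  ]
}}

```text
time_s: 1.35
ee_pos: [347.7, 203.9, 360.5]
tool_rot: [0.786, 0.618, 0.0, 0.0]
contact_force: [1.3, -0.8, 0.3]
opening: 0.3
finger_force: 0.0
```

```bash
python3 -c "
from h import *
to((0,-115,320),(0,-115,145))"
```

```text
t 1.35 tcp [348. 204. 360.] tip in chest [-242.8  170.1  338.5] F chest [ 1.4 -0.4  0.3] open 0 q [ 0.47 -0.32  1.99 -0.    1.47  0.71]
rot [ 0.    -0.     0.059]
(0, -115, 320) shift [-0.296  0.229  0.018]
(0, -115, 145) shift [-0.296  0.229  0.193]
```

Emit:
{"op": "jog_arm", "data": {
  "steps": [
    [0,0,0.059,-0.055,0.02,0,1],
    [0,0,0.059,-0.11,0.05,0,1],
    [0,0,0.059,-0.17,0.08,0,1],
    [0,0,0.059,-0.23,0.12,0,1],
    [0,0,0.059,-0.29,0.15,0,1]
  ]
}}

```text
time_s: 1.98
ee_pos: [421.5, -95.0, 360.5]
tool_rot: [0.799, 0.601, 0.0, 0.0]
contact_force: [1.2, 0.1, 1.0]
opening: 0.4
finger_force: 0.0
```

```bash
python3 -c "
from h import *
to((0,-125,320),(0,-125,140))"
```

```text
t 1.975 tcp [422. -95. 361.] tip in chest [-88.  -96.  338.5] F chest [1.1 0.4 1. ] open 0 q [-0.28 -0.26  1.95  0.    1.45  0.  ]
rot [ 0.001 -0.001  0.004]
(0, -125, 320) shift [-0.029  0.088  0.019]
(0, -125, 140) shift [-0.029  0.088  0.199]
```

Emit:
{"op": "jog_arm", "data": {
  "steps": [
    [0,0,0.004,-0.035,0.045,0.02,1],
    [0,0,0.004,-0.035,0.088,0.05,1],
    [0,0,0.004,-0.035,0.088,0.1,1],
    [0,0,0.004,-0.035,0.088,0.15,1],
    [0,0,0.004,-0.035,0.088,0.197,1]
  ]
}}

```text
time_s: 2.6
ee_pos: [495.7, -150.9, 161.5]
tool_rot: [0.8, 0.6, -0.0, -0.001]
contact_force: [0.1, -0.1, 0.0]
opening: 0.3
finger_force: 0.0
```

```bash
python3 -c "
from h import *
to((0,-80,140),(0,-60,140),(0,-40,135))
c=robot.read_camera('side');cv2.imwrite('pics/s1.png',cv2.resize(c['frame'][60:330,180:460],None,fx=2,fy=2))"
```

```text
t 2.6 tcp [ 496. -151.  161.] tip in chest [  -1.2 -128.9  139.5] F chest [ 0.1 -0.1  0. ] open 0 q [-0.34  0.05  2.04 -0.    1.05 -0.06]
rot [-0.002 -0.     0.   ]
(0, -80, 140) shift [ 0.049  0.001 -0.001]
(0, -60, 140) shift [ 0.069  0.001 -0.001]
(0, -40, 135) shift [0.089 0.001 0.004]
```

View pics/s1.png

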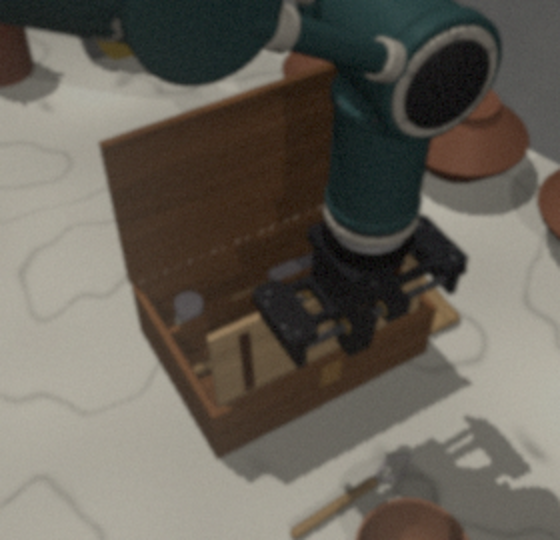

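Emit:
{"op": "jog_arm", "data": {
  "steps": [
    [0,0,0,0.03,0,0,1],
    [0,0,0,0.042,0,0,1],
    [0,0,0,0.053,0,0,1],
    [0,0,0,0.064,0,0.003,1],
    [0,0,0,0.074,0,0.006,1]
  ]
}}

```text
time_s: 3.28
ee_pos: [517.6, -79.6, 158.1]
tool_rot: [0.8, 0.6, 0.0, 0.001]
contact_force: [-0.1, -1.9, -0.3]
opening: 0.5
finger_force: 0.7
```

```bash
python3 -c "
from h import *
to((0,-37,120),(0,-23,103),(0,-16,85),(0,-14,72))"
```

```text
t 3.275 tcp [518. -80. 158.] tip in chest [-1.000e-01 -5.440e+01  1.361e+02] F chest [ 0.4 -1.9 -0.3] open 0 q [-0.2   0.07  2.03 -0.    1.04  0.08]
rot [0.002 0.    0.   ]
(0, -37, 120) shift [0.017 0.    0.016]
(0, -23, 103) shift [0.031 0.    0.033]
(0, -16, 85) shift [0.038 0.    0.051]
(0, -14, 72) shift [0.04  0.    0.064]
```

Contact at 1.9 N, as expected. I'll continue the arc down.

Emit:
{"op": "jog_arm", "data": {
  "steps": [
    [0,0,0,0.018,0,0.014,1],
    [0,0,0,0.03,0,0.031,1],
    [0,0,0,0.038,0,0.049,1],
    [0,0,0,0.04,0,0.062,1],
    [0,0,0,0.04,0,0.064,1]
  ]
}}

```text
time_s: 3.9
ee_pos: [527.9, -40.9, 96.0]
tool_rot: [0.8, 0.6, -0.001, -0.001]
contact_force: [-14.8, 4.9, 35.7]
opening: 0.4
finger_force: 17.6
```

```bash
python3 -c "
from h import *
st()"
```

```text
t 3.9 tcp [528. -41.  96.] tip in chest [ -1.2 -14.3  74. ] F chest [-15.5   0.6  35.7] open 0 q [-0.12  0.16  2.06  0.    0.93  0.16]
```

Emit:
{"op": "jog_arm", "data": {
  "steps": [
    [0,0,0,0,0,0,1],
    [0,0,0,0,0,-0.03,1],
    [0,0,0,0,0,-0.09,1],
    [0,0,0,0,0,-0.15,1],
    [0,0,0,0,0,-0.21,1]
  ]
}}

```text
time_s: 4.53
ee_pos: [527.7, -41.6, 304.1]
tool_rot: [0.8, 0.6, -0.001, -0.001]
contact_force: [0.5, -0.4, -0.2]
opening: 0.6
finger_force: 0.0
```

```bash
python3 -c "
from h import *
to((-40,0,335),(-40,165,335),(-40,165,250))
W=cloud(robot.read_camera('side'));P=RC.inv().apply(W.reshape(-1,3)-C)
P=P[~np.isnan(P[:,0])]
for a in(-110,-60,60,100):
  for y in (-60,0,15,25):
    m=(abs(P[:,0]-a)<12)&(abs(P[:,1]-y)<8)&(P[:,2]<160)
    print(a,y,m.sum(),np.median(P[m,2]).round(1) if m.any() else None)
"
```

```text
t 4.525 tcp [528. -42. 304.] tip in chest [ -1.2 -15.  282.1] F chest [ 0.6 -0.2 -0.2] open 1 q [-0.13 -0.04  1.86  0.    1.32  0.16]
rot [-0.002  0.    -0.   ]
(-40, 0, 335) shift [ 0.015 -0.039 -0.053]
(-40, 165, 335) shift [ 0.18  -0.039 -0.053]
(-40, 165, 250) shift [ 0.18  -0.039  0.032]
-110 -60 79 73.4
-110 0 69 73.4
-110 15 64 73.3
-110 25 53 73.3
-60 -60 77 73.5
-60 0 57 73.2
-60 15 63 73.1
-60 25 47 73.1
60 -60 63 72.9
60 0 56 73.6
60 15 52 73.0
60 25 43 72.9
100 -60 62 73.3
100 0 47 73.4
100 15 50 73.3
100 25 40 73.3
```

The flap lies flat at 73 mm everywhere. Next I go over the lid.

Emit:
{"op": "jog_arm", "data": {
  "steps": [
    [0,0,0,0,0,-0.055,1],
    [0,0,0,0.05,0,-0.06,1],
    [0,0,0,0.11,0,-0.06,1],
    [0,0,0,0.16,0,-0.06,1],
    [0,0,0,0.185,0,-0.06,1]
  ]
}}

```text
time_s: 5.2
ee_pos: [580.4, 138.4, 361.6]
tool_rot: [0.8, 0.601, -0.001, -0.001]
contact_force: [-0.3, 0.1, -0.1]
opening: 0.8
finger_force: 0.0
```

```bash
python3 -c "
from h import *
to((0,180,250))"
```

```text
t 5.2 tcp [580. 138. 362.] tip in chest [ -1.1 172.5 339.6] F chest [-0.3  0.1 -0.1] open 1 q [0.19 0.07 1.64 0.   1.43 0.47]
rot [-0.003  0.001  0.003]
(0, 180, 250) shift [0.008 0.001 0.09 ]
```

Emit:
{"op": "jog_arm", "data": {
  "steps": [
    [0,0,0,0.008,0,0.05,1],
    [0,0,0,0.008,0,0.09,1],
    [0,0,0,-0.02,0,0.09,1],
    [0,0,0,-0.04,0,0.09,1],
    [0,0,0,-0.055,0,0.09,1]
  ]
}}

```text
time_s: 5.82
ee_pos: [564.7, 82.6, 273.6]
tool_rot: [0.8, 0.599, 0.0, -0.0]
contact_force: [1.2, 3.4, -1.5]
opening: 0.6
finger_force: 1.5
```

```bash
python3 -c "
from h import *
to((0,85,248),(0,58,243),(0,36,233),(0,14,221),(0,-21.6,187),(0,-46,144),(0,-54,112),(0,-56,93))"
```

```text
t 5.825 tcp [565.  83. 274.] tip in chest [ -0.4 114.6 251.6] F chest [ 0.2  3.6 -1.5] open 1 q [0.1  0.06 1.82 0.   1.27 0.39]
rot [-0.    -0.002 -0.001]
(0, 85, 248) shift [-0.03   0.     0.004]
(0, 58, 243) shift [-0.057  0.     0.008]
(0, 36, 233) shift [-0.079  0.001  0.018]
(0, 14, 221) shift [-0.101  0.001  0.03 ]
(0, -21.6, 187) shift [-0.136  0.001  0.064]
(0, -46, 144) shift [-0.161  0.001  0.107]
(0, -54, 112) shift [-0.169  0.001  0.139]
(0, -56, 93) shift [-0.171  0.001  0.158]
```

Contact at 3.4 N on the lid, as expected.

Emit:
{"op": "jog_arm", "data": {
  "steps": [
    [0,0,0,-0.02,0,0.002,1],
    [0,0,0,-0.04,0,0.005,1],
    [0,0,0,-0.06,0,0.01,1],
    [0,0,0,-0.08,0,0.019,1],
    [0,0,0,-0.1,0,0.03,1]
  ]
}}

```text
time_s: 6.45
ee_pos: [536.6, -14.4, 243.3]
tool_rot: [0.8, 0.6, 0.0, 0.001]
contact_force: [1.7, 1.6, 1.0]
opening: 0.7
finger_force: 0.9
```

```bash
python3 -c "
from h import *
to((0,-5,205),(0,-21.6,187),(0,-35,165),(0,-46,144),(0,-51,125),(0,-54,112),(0,-56,93))"
```

```text
t 6.45 tcp [537. -14. 243.] tip in chest [-2.000e-01  1.360e+01  2.213e+02] F chest [1.2 2.  1. ] open 1 q [-0.07  0.01  1.92 -0.    1.21  0.21]
rot [0.001 0.    0.   ]
(0, -5, 205) shift [-0.019  0.     0.016]
(0, -21.6, 187) shift [-0.035  0.     0.034]
(0, -35, 165) shift [-0.049  0.     0.056]
(0, -46, 144) shift [-0.06   0.     0.077]
(0, -51, 125) shift [-0.065  0.     0.096]
(0, -54, 112) shift [-0.068  0.     0.109]
(0, -56, 93) shift [-0.07   0.     0.128]
```

Emit:
{"op": "jog_arm", "data": {
  "steps": [
    [0,0,0,-0.019,0,0.016,1],
    [0,0,0,-0.035,0,0.034,1],
    [0,0,0,-0.049,0,0.056,1],
    [0,0,0,-0.06,0,0.077,1],
    [0,0,0,-0.066,0,0.1,1]
  ]
}}

```text
time_s: 7.08
ee_pos: [517.1, -77.2, 141.6]
tool_rot: [0.8, 0.6, -0.001, -0.0]
contact_force: [1.2, -1.4, 0.9]
opening: 0.5
finger_force: 0.4
```

```bash
python3 -c "
from h import *
to((0,-54,112),(0,-56,100),(0,-56,94))"
```

```text
t 7.075 tcp [517. -77. 142.] tip in chest [ -1.3 -52.2 119.6] F chest [ 1.5 -1.   0.9] open 0 q [-0.2   0.09  2.05 -0.    1.01  0.09]
rot [-0.002  0.001 -0.   ]
(0, -54, 112) shift [-0.002  0.001  0.008]
(0, -56, 100) shift [-0.004  0.001  0.02 ]
(0, -56, 94) shift [-0.004  0.001  0.026]
```

Emit:
{"op": "jog_arm", "data": {
  "steps": [
    [0,0,0,-0.002,0,0.01,1],
    [0,0,0,-0.004,0,0.02,1],
    [0,0,0,-0.004,0,0.025,1],
    [0,0,0,-0.004,0,0.026,1],
    [0,0,0,-0.004,0,0.026,1]
  ]
}}

```text
time_s: 7.7
ee_pos: [517.5, -79.8, 118.2]
tool_rot: [0.8, 0.6, 0.0, 0.0]
contact_force: [0.7, 0.5, -0.3]
opening: 0.5
finger_force: 0.0
```

```bash
python3 -c "
from h import *
st()"
```

```text
t 7.7 tcp [518. -80. 118.] tip in chest [ -0.1 -54.5  96.2] F chest [ 0.5  0.7 -0.3] open 1 q [-0.2   0.11  2.06  0.    0.96  0.08]
```

Emit:
{"op": "jog_arm", "data": {
  "steps": [
    [0,0,0,0,0,0.002,1],
    [0,0,0,0,0,0.003,1],
    [0,0,0,0,0,0.003,1],
    [0,0,0,0,0,0.003,1],
    [0,0,0,0,0,0.003,1]
  ]
}}

```text
time_s: 8.32
ee_pos: [517.7, -79.9, 117.8]
tool_rot: [0.8, 0.6, 0.0, 0.0]
contact_force: [-7.2, 2.1, 17.3]
opening: 0.4
finger_force: 8.4
```

```bash
python3 -c "
from h import *
st()"
```

```text
t 8.325 tcp [518. -80. 118.] tip in chest [  0.1 -54.5  95.8] F chest [-7.5 -0.  17.3] open 0 q [-0.2   0.12  2.06  0.    0.96  0.08]
```

The lid is on its stop: the tip is at 95.8 mm with 17 N. I lift off and check.

Emit:
{"op": "jog_arm", "data": {
  "steps": [
    [0,0,0,0,0,-0.01,1],
    [0,0,0,0,0,-0.05,1],
    [0,0,0,0,0,-0.11,1],
    [0,0,0,0,0,-0.17,1],
    [0,0,0,0,0,-0.2,1]
  ]
}}

```text
time_s: 8.95
ee_pos: [518.6, -80.1, 319.5]
tool_rot: [0.8, 0.6, 0.002, 0.003]
contact_force: [0.3, -0.2, -0.8]
opening: 0.0
finger_force: 0.0
```

```bash
python3 -c "
from h import *
st()
c=robot.read_camera('side');W=cloud(c);P=RC.inv().apply(W.reshape(-1,3)-C)
P=P[~np.isnan(P[:,0])]
for a in(-120,-60,60,120):
  print(a,[np.median(P[(abs(P[:,0]-a)<12)&(abs(P[:,1]-y)<8)&(P[:,2]<200),2]).round(1) for y in (-85,-40,40,85)])
cv2.imwrite('pics/s2.png',c['frame'])"
```

```text
t 8.95 tcp [519. -80. 320.] tip in chest [  1.1 -54.5 297.5] F chest [ 0.4 -0.1 -0.8] open 0 q [-0.2  -0.06  1.85  0.    1.34  0.08]
-120 [np.float64(94.9), np.float64(94.9), np.float64(94.9), np.float64(95.5)]
-60 [np.float64(94.9), np.float64(95.2), np.float64(94.7), np.float64(95.1)]
60 [np.float64(95.0), np.float64(94.5), np.float64(94.8), np.float64(95.6)]
120 [np.float64(94.7), np.float64(94.4), np.float64(94.9), np.float64(94.6)]
```

View pics/s2.png

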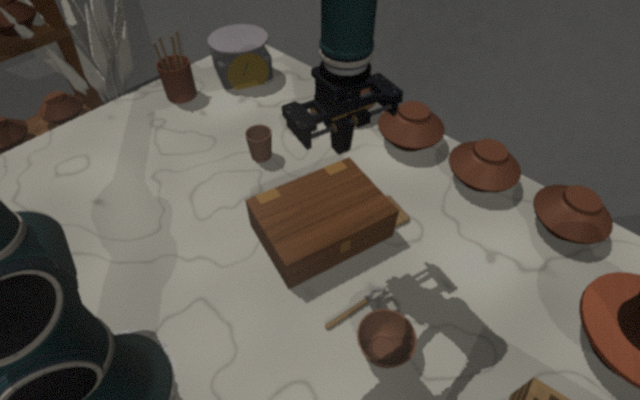

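The picture shows the lid shut flat (corners about (248,200), (352,162), (397,208), (290,280)). The bowl, trimmer, rib and cup are in place and the gripper is clear.

```bash
python3 -c "
from rig import robot
print(robot.finish_job())"
```

```text
the job is handed in; nothing more can be done
None
```

The chest is closed and the job is handed in. I pushed the flap flat first (measured about 73 mm high all over), then pressed the lid shut (top at about 95 mm). The bowl, cup, rib and trimmer look undisturbed. The jar and brush can't be seen under the lid, and the hand-in returned no verdict.

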